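Pack the footed goblet set in its carrier

TASK

Pack the set of four footed goblets into the wooden carrier: one upright in each bay, in order of size, the smallest in the shortest bay and the largest in the longest. They are glass, so set each one down on the carrier's floor rather than dropping it or knocking it over, and leave the plain tumblers without a foot standing where they are.

Things in the scene. Friction and masses are not known exactly. Their poses are not given: they have to be found in the camera images.
- carrier: Low open wooden carrier, fixed, 326 mm long (x) by 102 wide (y), walls 25 high and 6 thick, floor 6 thick. Origin: centre of its underside, z up. Cross walls make four bays in a row, all 90 wide in y; length in x and x of the centre (y = 0): 62 mm at -126, 70 at -54, 78 at +26, 86 at +114. Stands left, right or straight ahead; its +x points away from the robot, within 0.35 rad.
- goblet_1: The smallest of four footed goblets, opaque rose-red glass, 84 mm tall, about 60 g: flat round foot 46 across and 3 thick at its edge, short stem, and from 34 mm up an open straight-sided upright cup 24 across outside, wall 3. Origin: centre of the foot's underside, z up. Stands on a 6 mm cork mat with other glasses over 100 mm away (centres); a 22 mm tall bottle cork stands mid-mat.
- goblet_2: The second smallest of four footed goblets, opaque rose-red glass, 92 mm tall, about 90 g: flat round foot 54 across and 3 thick at its edge, short stem, and from 34 mm up an open straight-sided upright cup 32 across outside, wall 3. Origin: centre of the foot's underside, z up. Stands on a 6 mm cork mat with other glasses over 100 mm away (centres); a 22 mm tall bottle cork stands mid-mat.
- goblet_3: The second largest of four footed goblets, opaque rose-red glass, 100 mm tall, about 130 g: flat round foot 62 across and 3 thick at its edge, short stem, and from 34 mm up an open straight-sided upright cup 40 across outside, wall 3. Origin: centre of the foot's underside, z up. Stands on a 6 mm cork mat with other glasses over 100 mm away (centres); a 22 mm tall bottle cork stands mid-mat.
- goblet_4: The largest of four footed goblets, opaque rose-red glass, 108 mm tall, about 180 g: flat round foot 70 across and 3 thick at its edge, short stem, and from 34 mm up an open straight-sided upright cup 48 across outside, wall 3. Origin: centre of the foot's underside, z up. Stands on a 6 mm cork mat with other glasses over 100 mm away (centres); a 22 mm tall bottle cork stands mid-mat.
- tumbler_1: Look-alike that stays: a plain straight-sided tumbler without foot or stem, same opaque rose-red glass, 32 mm across, 84 mm tall, open at the top. Origin at the centre of its underside, z up. Stands on one of the cork mats.
- tumbler_2: Look-alike that stays: a plain straight-sided tumbler without foot or stem, same opaque rose-red glass, 40 mm across, 92 mm tall, open at the top. Origin at the centre of its underside, z up. Stands on one of the cork mats.
- tumbler_3: Look-alike that stays: a plain straight-sided tumbler without foot or stem, same opaque rose-red glass, 48 mm across, 100 mm tall, open at the top. Origin at the centre of its underside, z up. Stands on one of the cork mats.
Not all that is in view belongs to the job. What is shaped like the goblet_2 but purple or yellow is not meant. Leave any blue look-alike of the tumbler_2 alone.

How it is judged:
At the end, for the whole second after the job is handed in: Every goblet stands upright (0.08 rad) and still on the floor of its own bay, sizes matching, its centre within 13 mm of the bay's centre along the row and 28 mm across, its foot within 4 mm of floor height; all three tumblers are upright within 30 mm of their starts (x of goblet_1 in the frame of carrier between -0.139 and -0.113 m and y of goblet_1 in the frame of carrier between -0.028 and 0.028 m and z of goblet_1 in the frame of carrier between 0.002 and 0.01 m and angle between each of goblet_1, goblet_2, goblet_3, goblet_4, tumbler_1, tumbler_2, tumbler_3's own z axis and vertical below 0.08 rad and linear speed of each of goblet_1, goblet_2, goblet_3, goblet_4 below 0.02 m/s and angular speed of each of goblet_1, goblet_2, goblet_3, goblet_4 below 0.2 rad/s and x of goblet_2 in the frame of carrier between -0.067 and -0.041 m and y of goblet_2 in the frame of carrier between -0.028 and 0.028 m and z of goblet_2 in the frame of carrier between 0.002 and 0.01 m and x of goblet_3 in the frame of carrier between 0.013 and 0.039 m and y of goblet_3 in the frame of carrier between -0.028 and 0.028 m and z of goblet_3 in the frame of carrier between 0.002 and 0.01 m and x of goblet_4 in the frame of carrier between 0.101 and 0.127 m and y of goblet_4 in the frame of carrier between -0.028 and 0.028 m and z of goblet_4 in the frame of carrier between 0.002 and 0.01 m and distance of each of tumbler_1, tumbler_2, tumbler_3 from where it was at the start of the episode below 0.03 m); the robot touches nothing.
It fails at once if a goblet is knocked over (angle between any of goblet_1, goblet_2, goblet_3, goblet_4's own z axis and vertical above 0.8 rad).
It fails at once if a goblet is dropped into the carrier (strikes its floor at over 0.55 m/s, a fall of over 15 mm) ((x of goblet_1 in the frame of carrier between -0.158 and 0.158 m and y of goblet_1 in the frame of carrier between -0.046 and 0.046 m and z of goblet_1 in the frame of carrier below 0.032 m and linear speed of goblet_1 above 0.55 m/s) or (x of goblet_2 in the frame of carrier between -0.158 and 0.158 m and y of goblet_2 in the frame of carrier between -0.046 and 0.046 m and z of goblet_2 in the frame of carrier below 0.032 m and linear speed of goblet_2 above 0.55 m/s) or (x of goblet_3 in the frame of carrier between -0.158 and 0.158 m and y of goblet_3 in the frame of carrier between -0.046 and 0.046 m and z of goblet_3 in the frame of carrier below 0.032 m and linear speed of goblet_3 above 0.55 m/s) or (x of goblet_4 in the frame of carrier between -0.158 and 0.158 m and y of goblet_4 in the frame of carrier between -0.046 and 0.046 m and z of goblet_4 in the frame of carrier below 0.032 m and linear speed of goblet_4 above 0.55 m/s)).
It fails at once if a tumbler is shifted by more than 30 mm (distance of any of tumbler_1, tumbler_2, tumbler_3 from where it was at the start of the episode above 0.03 m).
It also fails if it takes over 106 s, if anything falls off the work surface, if the arm or the gripper's body presses on something with over 40 N, if the wrist force passes 120 N, or if a joint passes its speed limit or range.

ROBOT

A 6-joint arm with a two-finger parallel gripper is mounted at the origin on the work surface. World frame = base frame: x ahead of the robot, y to its left, z up, the work surface at z = 0. Lengths are in m, angles in rad, forces in N, time in s.
With the tool pointing down it reaches from about 0.35 to 0.925 m from the base axis. Payload 6.4 kg.
Tool frame: the origin (TCP) lies at the very end of the fingers, on their centre line; the grasp point (between the pads) lies 19 mm behind it; z points along the fingers, y is the direction in which the jaws open and shut (so a half turn about z gives the same grasp; the last joint's range is limited). The gripper opens to 85 mm and grips with 20 to 120 N. Pads are 22 mm wide; open, the fingers measure 114 mm over their backs; the gripper's body (76 mm by 85 mm) begins 54 mm behind the grasp point. The pads swing forward as they close: fully open they stand 13 mm farther back than shut.
Start: joints at [-1.467, 0.245, 1.558, -0, 1.339, -0.174], TCP at [0.178, -0.625, 0.231] pointing down, gripper open.
Joint ranges: [-3.13, 3.13], [-1.02, 2.26], [0.13, 2.54], [-0.95, 4.09], [0.21, 2.88], [-2.74, 2.74]. Speed limits (rad/s): [2.57, 2.57, 3.14, 3.14, 3.14, 3.14].

INTERFACE

Orientations are given as a unit quaternion [x, y, z, w].
In Python, from station import robot gives the robot as it stands. The module is installed in compiled form; this text tells all that it offers.
- The arm moves only by the tool move_arm, never from a script. Its argument "moves" is text: rows parted by semicolons, each of 7 numbers parted by spaces: the shift along the tool's x, y, z in m, then the turn, a rotation vector about the tool's x, y, z in degrees, then the closure, from -1 (fully open) to 1 (shut). In form: tx ty tz ax ay az claw; .... A call has exactly 8 rows; each row shifts and turns the commanded pose from where the row before left it, along the tool's axes as they then stand; what a row does not reach is not made up. A row lasts 1/12 s, in which the tool goes at most 41.7 mm and 7.16 degrees, less where a joint would pass 70% of its speed; a pose out of reach is approached as far as the arm can. A call with a gripper value outside its range is refused whole. The fingers move at their own pace and stop on an object; the grip force is fixed at half the most. Time passes only in rows, so rows that do not move let the fingers close, or fill a call up. It gives the time, the measured TCP pose, the force and the opening at its end, in the units of the state.
- robot.sense(): the state, without advancing time (a new reading comes with each control period).
- robot.snapshot(name): name is "scene" or "top" or "wrist"; returns the picture (420x560x3 uint8, red, green, blue); there is no depth.
- robot.calibration(name): a dict with "mtx" (3x3 intrinsics, pixels), "dist" ([k1, k2, p1, p2, k3] as OpenCV has them; the pictures are not rectified), "origin" and "orientation" of the camera in the world. Camera axes: x right, y down, z forward; pixel columns grow to the right and rows downward; lengths in m; the calibration is good to about 2 mm. A picture is of the moment at which its call begins: read the wrist's pose just before it. calibration takes no time and is no camera call; for the wrist camera it gives the pose at the moment of the call.
- robot.job_done(): hands the job in, once; it reports no verdict.
Trained networks look in the newest picture that a camera, given by its name, has taken for a name from the list of things; names that differ only in an ending like _2 or _b are one class to them, and where a whole thing is asked for, a point or a joint stands for the part that bears it (a point fixed in the world has none). Each returns a list of dicts, best first, with "confidence" (0 to 1); they miss things now and then, are a little off and sometimes report something else, mostly with a low value. They report only what shows in the picture. A call takes as long as a camera call. They do not tell look-alikes from the thing itself.
- robot.recognise(thing, camera): "centre" ([column, row] in pixels, amid what is visible of it).
The state is a dict: "time": time; "joint_pos": joint angles; "qd": joint speeds; "joint_torque": joint torques, N m; "position": TCP position; "ee_rot": TCP orientation; "contact_force": force on the tool from outside, world axes, zero at the start; "wrist_torque": the same for the moment, N m; "gripper_width": finger opening in m.
Only numpy, scipy, OpenCV 4.12 (cv2) and the standard library are available. Lean on these libraries where they do the work, as an engineer would, in place of code of your own. Each camera call takes 0.05 s, during which the arm holds its last target. There are 200 camera calls.

## Working session

There is one attempt and no reset: what is moved stays moved. The work goes in short steps, Python scripts to look and compute and a tool call to move; the robot and the scene stay as the last step left them, time stands still between calls to the robot, and variables do not carry over. Pictures are saved under pics/ and viewed, about 12 in all and at most 16, crops included, and the job is handed in when it is done.

Besides the shell and the picture viewer there is one more tool, called after "Request:" as a command line: name --argument value ..., lists and objects as JSON in quotes. move_arm: Moves the arm, as the interface text tells. Its arguments: {"type":"object","properties":{"moves":{"type":"string"}},"required":["moves"]}

```bash
mkdir -p pics; cat > h.py <<'E'
from station import robot
import numpy as np, cv2
from scipy.spatial.transform import Rotation as R
def cam(n):
    c=robot.calibration(n); return np.array(c["mtx"],float),np.array(c["dist"],float),np.array(c["origin"],float),R.from_quat(c["orientation"]).as_matrix() if np.size(c["orientation"])==4 else np.array(c["orientation"])
def pix2w(n,uv,z,c=None):
    K,d,o,M=c or cam(n)
    p=cv2.undistortPoints(np.array(uv,float).reshape(-1,1,2),K,d).reshape(-1,2)
    r=np.c_[p,np.ones(len(p))]@M.T
    return o+r*((z-o[2])/r[:,2])[:,None]
def w2pix(n,P,c=None):
    K,d,o,M=c or cam(n)
    q=(np.array(P,float).reshape(-1,3)-o)@M
    return cv2.projectPoints(q,np.zeros(3),np.zeros(3),K,d)[0].reshape(-1,2)
def snap(n,f=None):
    im=robot.snapshot(n)
    if f: cv2.imwrite(f"pics/{f}.png",cv2.cvtColor(im,cv2.COLOR_RGB2BGR))
    return im
E
python3 - <<'E'
from h import *
for n in("top","scene","wrist"):
    snap(n,n+"0"); c=cam(n); print(n,c[2].round(3),c[3].round(3).tolist(),c[0].tolist())
    if n!="wrist":
        for t in("goblet_1","tumbler_1","carrier"):
            for r in robot.recognise(t,n): print(t,np.round(r["centre"],1),round(r["confidence"],2),pix2w(n,r["centre"],.09).round(3))
print(robot.sense())
E
```

```text
top [0.384 0.045 1.008] [[0.017, -0.996, 0.088], [-1.0, -0.019, -0.014], [0.015, -0.088, -0.996]] [[428.28716863432476, 0.0, 286.26492230560933], [0.0, 428.28716863432476, 210.5670045061884], [0.0, 0.0, 1.0]]
goblet_1 [273.6 185.8] 0.88 [[0.518 0.061 0.09 ]]
goblet_1 [430.9 232.5] 0.83 [[ 0.423 -0.279  0.09 ]]
goblet_1 [109.5 192.1] 0.81 [[0.498 0.412 0.09 ]]
goblet_1 [294.7 266.9] 0.76 [[0.345 0.012 0.09 ]]
goblet_1 [283.6 132.4] 0.61 [[0.636 0.041 0.09 ]]
tumbler_1 [341.  139.7] 0.96 [[ 0.623 -0.084  0.09 ]]
tumbler_1 [420.4 303.7] 0.86 [[ 0.272 -0.255  0.09 ]]
tumbler_1 [330.7 196.6] 0.61 [[ 0.497 -0.063  0.09 ]]
tumbler_1 [376.6 192.9] 0.61 [[ 0.507 -0.162  0.09 ]]
carrier [167.4 202.8] 0.71 [[0.477 0.288 0.09 ]]
scene [1.036 0.124 0.783] [[-0.178, 0.779, -0.601], [0.984, 0.147, -0.101], [0.01, -0.609, -0.793]] [[440.0954085532455, 0.0, 279.82075655054905], [0.0, 440.0954085532455, 212.0212538820312], [0.0, 0.0, 1.0]]
goblet_1 [474.1 256.2] 0.97 [[0.546 0.412 0.09 ]]
goblet_1 [277.7 170. ] 0.9 [[0.4   0.012 0.09 ]]
goblet_1 [267.6 288.2] 0.89 [[0.68  0.045 0.09 ]]
goblet_1 [140.7
[... 633 characters left out ...]
 'joint_pos': array([-1.46711557e+00,  2.45160154e-01,  1.55788430e+00, -2.32784628e-05,
        1.33868279e+00, -1.74092528e-01]), 'qd': array([ 4.93705519e-04, -7.60082853e-04, -2.13604589e-03,  1.41849291e-05,
        1.78726551e-03, -2.87266178e-04]), 'joint_torque': array([-6.81340134e-04, -4.28987968e+01, -3.25979984e+01, -1.66736190e-04,
        1.49794563e-03, -6.69646951e-07]), 'position': array([ 0.17824175, -0.62505713,  0.23120637]), 'ee_rot': array([ 9.90370371e-01,  1.38443214e-01, -8.95119992e-06, -6.76521375e-05]), 'contact_force': array([0.1308263 , 0.27739005, 0.22252595]), 'wrist_torque': array([-0.02894299, -0.01406074,  0.00711797]), 'gripper_width': 0.08550166562765764}
```

View pics/top0.png

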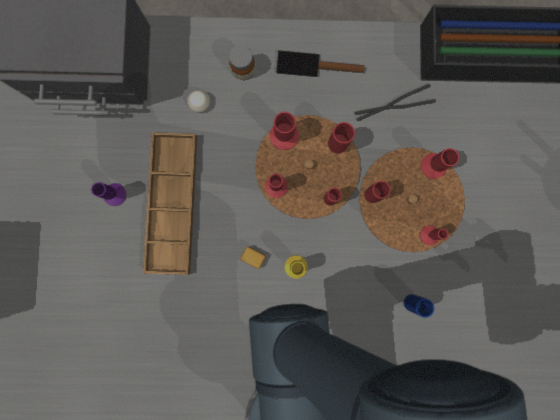

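View pics/scene0.png

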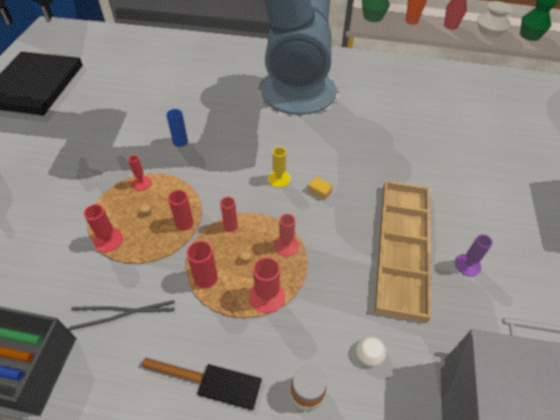

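```bash
cat > fit.py <<'E'
from h import *
from scipy.optimize import minimize
D={1:(.084,.046,.024),2:(.092,.054,.032),3:(.1,.062,.04),4:(.108,.07,.048)}
a=np.linspace(0,2*np.pi,40)
def circ(x,y,r,z): return np.c_[x+r*np.cos(a),y+r*np.sin(a),0*a+z]
def hull(m,n,P,c): cv2.fillConvexPoly(m,cv2.convexHull((w2pix(n,P,c)*16).round().astype(np.int32)),255,cv2.LINE_AA,4)
def gob(n,c,x,y,g,b):
    h,f,k=D[g]; m=np.zeros((420,560),np.uint8)
    for r,z0,z1 in((f/2,0,.003),(.006,.003,.036),(k/2,.034,h)): hull(m,n,np.r_[circ(x,y,r,b+z0),circ(x,y,r,b+z1)],c)
    return m/255.
def box(n,c,x,y,t):
    m=np.zeros((420,560),np.uint8); C,S=np.cos(t),np.sin(t)
    P=[(x+C*u-S*v,y+S*u+C*v,z) for u in(-.163,.163) for v in(-.051,.051) for z in(0,.025)]
    hull(m,n,P,c); return m/255.
def redmask(im):
    h=cv2.cvtColor(im,cv2.COLOR_RGB2HSV).astype(int); return (((h[...,0]>165)|(h[...,0]<4))&(h[...,1]>120)&(h[...,2]>40)).astype(float)
def woodmask(im):
    h=cv2.cvtColor(im,cv2.COLOR_RGB2HSV).astype(int); return ((h[...,0]>8)&(h[...,0]<25)&(h[...,1]>70)&(h[...,2]>40)).astype(float)
def loss(masks,models):
    L=0
    for M,m in zip(masks,models):
        w=cv2.dilate(m,np.ones((9,9)))>0; L+=np.abs(M-m)[w].sum()/m.sum()
    return L/len(masks)
def fit(masks,f,x0,steps):
    best=None
    for s in(1,.3):
        x0=np.array(x0,float); sim=np.vstack([x0]+[x0+s*d for d in np.diag(steps)])
        r=minimize(lambda p:loss(masks,f(p)),x0,method="Nelder-Mead",options=dict(initial_simplex=sim,xatol=1e-4,fatol=1e-4)); x0=r.x
    return r.x,r.fun
E
python3 - <<'E'
from fit import *
N=("top","scene"); C=[cam(n) for n in N]; I=[snap(n) for n in N]
Rm=[redmask(i) for i in I]; W=[woodmask(i) for i in I]
foot={1:(430,236),2:(276,188),3:(433,165),4:(284,137)}
for g,p in foot.items():
    x0=pix2w("top",p,.008)[0,:2]
    for ns in((0,1),(0,),(1,)):
        x,l=fit([Rm[k] for k in ns],lambda q:[gob(N[k],C[k],q[0],q[1],g,.006) for k in ns],x0,[.008,.008]); print(g,ns,x.round(4),round(l,3))
    ls=[round(fit(Rm,lambda q:[gob(N[k],C[k],q[0],q[1],gg,.006) for k in(0,1)],x0,[.008,.008])[1],3) for gg in D]; print(" size losses",ls)
c0=pix2w("top",(170,203),.02)[0,:2]
for ns in((0,1),(0,),(1,)):
    x,l=fit([W[k] for k in ns],lambda q:[box(N[k],C[k],*q) for k in ns],[*c0,-.05],[.01,.01,.05]); print("carrier",ns,x.round(4),round(l,3))
    if len(ns)==2: car=x
ov=I[0].copy(); 
for k in(0,):
    m=box(N[k],C[k],*car)>.5; e=cv2.morphologyEx(m.astype(np.uint8),cv2.MORPH_GRADIENT,np.ones((3,3)))>0; ov[e]=[0,255,0]; 
cv2.imwrite("pics/ov.png",cv2.resize(ov[100:300,120:480,::-1],(720,400)))
E
```

```text
1 (0, 1) [ 0.4221 -0.3063] 0.222
1 (0,) [ 0.4214 -0.3039] 0.174
1 (1,) [ 0.4214 -0.3077] 0.262
 size losses [np.float64(0.222), np.float64(0.441), np.float64(0.581), np.float64(0.674)]
2 (0, 1) [0.5292 0.0559] 0.197
2 (0,) [0.5275 0.0568] 0.148
2 (1,) [0.5298 0.0526] 0.241
 size losses [np.float64(0.152), np.float64(0.197), np.float64(0.392), np.float64(0.526)]
3 (0, 1) [ 0.5884 -0.3177] 0.163
3 (0,) [ 0.5862 -0.3161] 0.133
3 (1,) [ 0.587  -0.3192] 0.185
 size losses [np.float64(0.517), np.float64(0.133), np.float64(0.163), np.float64(0.347)]
4 (0, 1) [0.6534 0.0389] 0.133
4 (0,) [0.6514 0.0396] 0.116
4 (1,) [0.6537 0.0371] 0.146
 size losses [np.float64(0.695), np.float64(0.435), np.float64(0.13), np.float64(0.133)]
carrier (0, 1) [ 0.4861  0.2999 -0.0158] 0.056
carrier (0,) [ 0.4858  0.3013 -0.0151] 0.059
carrier (1,) [ 0.4866  0.2985 -0.0252] 0.048
```

View pics/ov.png

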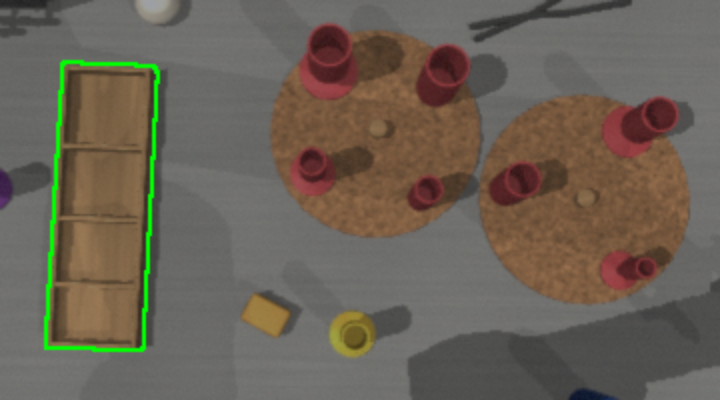

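Request:
move_arm --moves "0 0 0 0 0 5.6 -1;0 0 0 0 0 5.6 -1;0 0 0 0 0 5.6 -1;0.024 -0.032 0 0 0 0 -1;0.024 -0.032 0 0 0 0 -1;0.024 -0.032 0 0 0 0 -1;0.024 -0.032 0 0 0 0 -1;0.024 -0.032 0 0 0 0 -1"

```text
time: 1.22
position: [0.3015, -0.4654, 0.2314]
ee_rot: [1.0, -0.008, 0.0, 0.0]
contact_force: [-0.2, -1.0, 1.2]
gripper_width: 0.0853
```

Request:
move_arm --moves "0.024 -0.032 0 0 0 0 -1;0.024 -0.032 0 0 0 0 -1;0.024 -0.032 0 0 0 0 -1;0.024 -0.032 0 0 0 0 -1;0.022 -0.030 0 0 0 0 -1;0 0 0.02 0 0 0 -1;0 0 0 0 0 0 -1;0 0 0 0 0 0 -1"

```text
time: 1.88
position: [0.4207, -0.3102, 0.2105]
ee_rot: [1.0, -0.007, -0.001, -0.001]
contact_force: [-0.2, -0.1, 0.4]
gripper_width: 0.0854
```

```bash
cat >> fit.py <<'E'
def goto(P,yaw=-.016):
    s=robot.sense(); r=R.from_quat(s["ee_rot"]); x=r.as_matrix()[:,0]
    print("t",round(s["time"],2),"pos",s["position"].round(4),"yaw",np.arctan2(x[1],x[0]).round(4),"w",round(s["gripper_width"],4),"F",s["contact_force"].round(1),"q",s["joint_pos"].round(2))
    print("tool shift",(r.inv().apply(np.array(P)-s["position"])).round(4),"turn z deg",np.degrees(np.arctan2(x[1],x[0])-yaw).round(2))
E
python3 - <<'E'
from fit import *
c=cam("wrist"); im=snap("wrist","w1"); m=redmask(im)
x,l=fit([m],lambda q:[gob("wrist",c,q[0],q[1],1,.006)],[.422,-.306],[.006,.006]); print(x.round(4),l)
goto([.422,-.306,.052])
E
```

```text
[ 0.4252 -0.305 ] 0.18657979395279076
t 1.93 pos [ 0.4208 -0.3111  0.2114] yaw -0.016 w 0.0853 F [ 0.1 -0.2  0.1] q [-0.85 -0.03  1.9  -0.    1.28  0.73]
tool shift [ 0.0012 -0.0051  0.1594] turn z deg 0.0
```

View pics/w1.png

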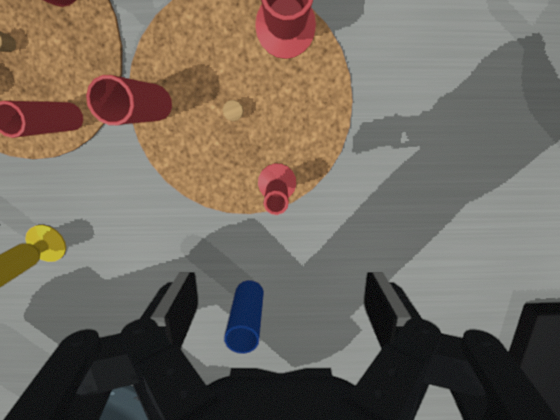

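Request:
move_arm --moves "0.002 -0.0056 0.02 0 0 0 -1;0 0 0.025 0 0 0 -1;0 0 0.025 0 0 0 -1;0 0 0.025 0 0 0 -1;0 0 0.025 0 0 0 -1;0 0 0.02 0 0 0 -1;0 0 0.019 0 0 0 -1;0 0 0 0 0 0 -1"

```text
time: 2.6
position: [0.4209, -0.3047, 0.0493]
ee_rot: [1.0, -0.009, -0.002, -0.002]
contact_force: [-0.7, 0.7, 0.4]
gripper_width: 0.0858
```

Request:
move_arm --moves "0 0 0 0 0 0 0;0 0 0 0 0 0 0.3;0 0 0 0 0 0 0.4;0 0 0 0 0 0 0.6;0 0 0 0 0 0 0.8;0 0 0 0 0 0 1;0 0 0 0 0 0 1;0 0 0 0 0 0 1"

```text
time: 3.27
position: [0.4238, -0.3057, 0.0536]
ee_rot: [1.0, -0.008, 0.001, 0.001]
contact_force: [-1.4, 1.1, 6.2]
gripper_width: 0.0225
```

```bash
python3 - <<'E'
from fit import *
goto([.36,.302,.06])
snap("wrist","w2")
E
```

```text
t 3.27 pos [ 0.4238 -0.3057  0.0536] yaw -0.0152 w 0.0225 F [-1.4  1.1  6.2] q [-0.84  0.19  1.98  0.    0.96  0.74]
tool shift [-0.0731 -0.6067 -0.0072] turn z deg 0.04
```

View pics/w2.png

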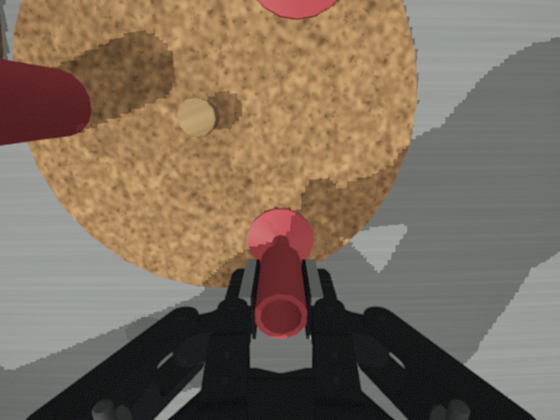

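Request:
move_arm --moves "0 0 -0.01 0 0 0 1;0 0 -0.025 0 0 0 1;0 0 -0.04 0 0 0 1;0 0 -0.04 0 0 0 1;0 -0.015 -0.02 0 0 0 1;0 -0.03 0 0 0 0 1;0 -0.038 0 0 0 0 1;0 -0.038 0 0 0 0 1"

```text
time: 3.98
position: [0.425, -0.1834, 0.1884]
ee_rot: [1.0, -0.009, 0.001, 0.001]
contact_force: [1.0, 0.6, -0.8]
gripper_width: 0.0224
```

Request:
move_arm --moves "-0.006 -0.038 0 0 0 0 1;-0.006 -0.038 0 0 0 0 1;-0.006 -0.038 0 0 0 0 1;-0.006 -0.038 0 0 0 0 1;-0.006 -0.038 0 0 0 0 1;-0.006 -0.038 0 0 0 0 1;-0.006 -0.038 0 0 0 0 1;-0.006 -0.038 0 0 0 0 1"

```text
time: 4.65
position: [0.381, 0.1222, 0.188]
ee_rot: [1.0, -0.008, 0.001, 0.0]
contact_force: [1.4, -0.7, -0.7]
gripper_width: 0.0221
```

Request:
move_arm --moves "-0.006 -0.038 0 0 0 0 1;-0.006 -0.038 0 0 0 0 1;-0.006 -0.038 0 0 0 0 1;-0.006 -0.034 0 0 0 0 1;-0.001 -0.025 0 0 0 0 1;0 0 0 0 0 0 1;0 0 0 0 0 0 1;0 0 0 0 0 0 1"

```text
time: 5.32
position: [0.3593, 0.2934, 0.1874]
ee_rot: [1.0, -0.008, -0.0, 0.0]
contact_force: [-0.1, -0.5, -0.8]
gripper_width: 0.0223
```

```bash
python3 - <<'E'
from fit import *
goto([.36,.302,.06])
c=cam("wrist"); im=snap("wrist","w3")
# overlay model carrier bay1 floor corners + walls
cx,cy,t=.486,.300,-.016; C,S=np.cos(t),np.sin(t)
for u0,L in((-.126,.062),(-.054,.07)):
    for z,col in((.025,(255,0,0)),):
        P=[(cx+C*u-S*v,cy+S*u+C*v,z) for u,v in((u0-L/2,-.045),(u0+L/2,-.045),(u0+L/2,.045),(u0-L/2,.045))]
        cv2.polylines(im,[w2pix("wrist",P,c).round().astype(int).reshape(-1,1,2)],True,(0,255,0),1)
cv2.imwrite("pics/w3o.png",im[...,::-1])
E
```

```text
t 5.32 pos [0.3593 0.2934 0.1874] yaw -0.0153 w 0.0223 F [-0.1 -0.5 -0.8] q [ 0.44 -0.16  2.06 -0.    1.24  2.03]
tool shift [ 0.0006 -0.0087  0.1274] turn z deg 0.04
```

View pics/w3o.png

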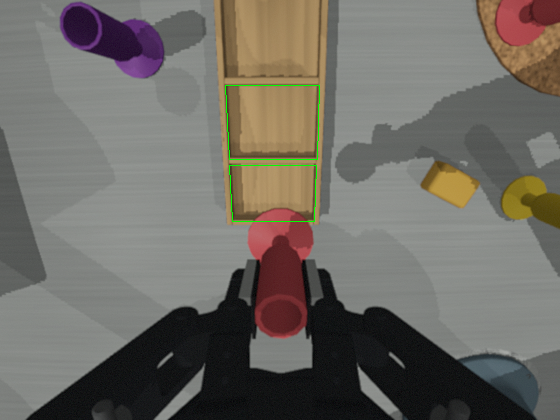

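Request:
move_arm --moves "0.0005 -0.008 0.01 0 0 0 1;0 0 0.03 0 0 0 1;0 0 0.03 0 0 0 1;0 0 0.025 0 0 0 1;0 0 0.018 0 0 0 1;0 0 0.01 0 0 0 1;0 0 0.006 0 0 0 1;0 0 0 0 0 0 1"

```text
time: 6.03
position: [0.36, 0.301, 0.0578]
ee_rot: [1.0, -0.008, -0.001, 0.0]
contact_force: [0.2, 0.4, -0.4]
gripper_width: 0.0223
```

Request:
move_arm --moves "0 0 0.002 0 0 0 1;0 0 0.002 0 0 0 1;0 0 0.001 0 0 0 1;0 0 0 0 0 0 1;0 0 0 0 0 0 1;0 0 0 0 0 0 1;0 0 0 0 0 0 1;0 0 0 0 0 0 1"

```text
time: 6.7
position: [0.3603, 0.302, 0.0536]
ee_rot: [1.0, -0.008, 0.0, -0.0]
contact_force: [-0.2, -0.1, 1.2]
gripper_width: 0.022
```

```bash
python3 - <<'E'
from fit import *
goto([.36,.302,.0536])
snap("wrist","w4"); snap("scene","s4")
E
```

```text
t 6.7 pos [0.3603 0.302  0.0536] yaw -0.0153 w 0.022 F [-0.2 -0.1  1.2] q [0.46 0.08 2.11 0.   0.95 2.04]
tool shift [-0.0003 -0.     -0.    ] turn z deg 0.04
```

View pics/w4.png

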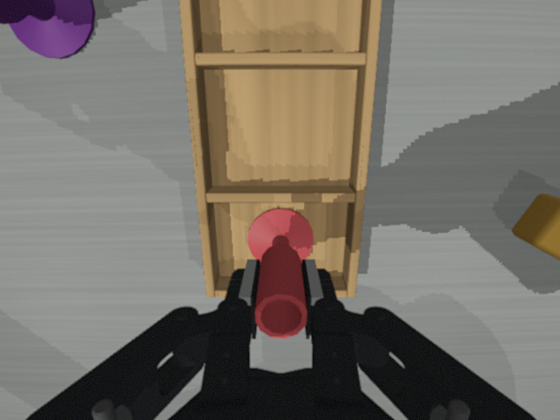

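Request:
move_arm --moves "0 0 0 0 0 0 0.5;0 0 0 0 0 0 0.2;0 0 0 0 0 0 -0.1;0 0 0 0 0 0 -0.4;0 0 0 0 0 0 -1;0 0 0 0 0 0 -1;0 0 -0.01 0 0 0 -1;0 0 -0.02 0 0 0 -1"

```text
time: 7.47
position: [0.3582, 0.3009, 0.0819]
ee_rot: [1.0, -0.008, -0.002, 0.001]
contact_force: [0.7, 0.3, 0.2]
gripper_width: 0.0853
```

Request:
move_arm --moves "0 0 -0.04 0 0 0 -1;0 0 -0.04 0 0 0 -1;0 0 -0.04 0 0 0 -1;0.0217 0.0305 0 0 0 0 -1;0.0217 0.0305 0 0 0 0 -1;0.0217 0.0305 0 0 0 0 -1;0.0217 0.0305 0 0 0 0 -1;0.0217 0.0305 0 0 0 0 -1"

```text
time: 8.13
position: [0.467, 0.1462, 0.2044]
ee_rot: [1.0, -0.008, 0.001, -0.0]
contact_force: [0.8, 0.7, 0.3]
gripper_width: 0.0855
```

Request:
move_arm --moves "0.0217 0.0305 0 0 0 0 -1;0.0217 0.0305 0 0 0 0 -1;0.0217 0.0305 0 0 0 0 -1;0 0 0 0 0 0 -1;0 0 0 0 0 0 -1;0 0 0 0 0 0 -1;0 0 0 0 0 0 -1;0 0 0 0 0 0 -1"

```text
time: 8.8
position: [0.5293, 0.0562, 0.2034]
ee_rot: [1.0, -0.007, -0.0, -0.0]
contact_force: [0.6, -0.0, -0.2]
gripper_width: 0.0853
```

```bash
python3 - <<'E'
from fit import *
N=("wrist","top"); Z=[cam(n) for n in N]; I=[snap(n,n+"5") for n in N]; m=[redmask(i) for i in I]
for g,x0 in((2,[.529,.0555]),(4,[.653,.039])):
    x,l=fit(m[:1],lambda q:[gob("wrist",Z[0],q[0],q[1],g,.006)],x0,[.006,.006]); print(g,x.round(4),round(l,3))
x,l=fit(m[1:],lambda q:[gob("top",Z[1],q[0],q[1],1,.006)],[.36,.302],[.006,.006]); print("placed g1 top",x.round(4),round(l,3))
goto([.530,.0555,.059])
cv2.imwrite("pics/c5.png",np.hstack([I[0][::2,::2,::-1],cv2.resize(I[1][120:290,130:310,::-1],(300,210))]))
E
```

```text
2 [0.533  0.0565] 0.138
4 [0.6533 0.04  ] 0.068
placed g1 top [0.358 0.303] 0.19
t 8.9 pos [0.5294 0.0561 0.2034] yaw -0.0139 w 0.0855 F [-0.4  0.3 -0.2] q [-0.11 -0.    1.88  0.    1.26  1.48]
tool shift [0.0005 0.0006 0.1444] turn z deg 0.12
```

View pics/c5.png

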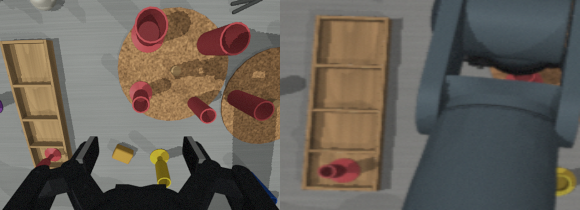

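Request:
move_arm --moves "0.0015 0 0.02 0 0 0 -1;0 0 0.025 0 0 0 -1;0 0 0.025 0 0 0 -1;0 0 0.025 0 0 0 -1;0 0 0.025 0 0 0 -1;0 0 0.014 0 0 0 -1;0 0 0.01 0 0 0 -1;0 0 0 0 0 0 -1"

```text
time: 9.57
position: [0.5296, 0.0557, 0.0572]
ee_rot: [1.0, -0.007, -0.002, -0.0]
contact_force: [0.2, -0.6, -0.2]
gripper_width: 0.0852
```

Request:
move_arm --moves "0 0 0 0 0 0 -0.2;0 0 0 0 0 0 0.1;0 0 0 0 0 0 0.3;0 0 0 0 0 0 0.5;0 0 0 0 0 0 0.8;0 0 0 0 0 0 1;0 0 0 0 0 0 1;0 0 0 0 0 0 1"

```text
time: 10.23
position: [0.5323, 0.0553, 0.0605]
ee_rot: [1.0, -0.008, 0.001, -0.0]
contact_force: [-0.7, 1.3, 5.6]
gripper_width: 0.0302
```

```bash
python3 - <<'E'
from fit import *
goto([.432,.301,.06])
E
```

```text
t 10.23 pos [0.5323 0.0553 0.0605] yaw -0.0155 w 0.0302 F [-0.7  1.3  5.6] q [-0.11  0.2   1.95  0.    0.98  1.48]
tool shift [-0.1041 -0.2442  0.0004] turn z deg 0.03
```

Request:
move_arm --moves "0 0 -0.01 0 0 0 1;0 0 -0.03 0 0 0 1;0 0 -0.04 0 0 0 1;0 0 -0.04 0 0 0 1;-0.013 -0.0305 -0.01 0 0 0 1;-0.013 -0.0305 0 0 0 0 1;-0.013 -0.0305 0 0 0 0 1;-0.013 -0.0305 0 0 0 0 1"

```text
time: 10.9
position: [0.4806, 0.1789, 0.1901]
ee_rot: [1.0, -0.008, 0.001, 0.0]
contact_force: [0.8, 0.7, -0.6]
gripper_width: 0.0306
```

Request:
move_arm --moves "-0.013 -0.0305 0 0 0 0 1;-0.013 -0.0305 0 0 0 0 1;-0.013 -0.0305 0 0 0 0 1;-0.013 -0.0307 0 0 0 0 1;0 0 0 0 0 0 1;0 0 0 0 0 0 1;0 0 0 0 0 0 1;0 0 0 0 0 0 1"

```text
time: 11.57
position: [0.4315, 0.3, 0.1894]
ee_rot: [1.0, -0.008, 0.0, 0.0]
contact_force: [-0.1, -0.1, -1.3]
gripper_width: 0.0305
```

```bash
python3 - <<'E'
from fit import *
goto([.432,.301,.0605])
E
```

```text
t 11.57 pos [0.4315 0.3    0.1894] yaw -0.0167 w 0.0305 F [-0.1 -0.1 -1.3] q [ 0.39 -0.    1.91 -0.    1.24  1.98]
tool shift [ 0.0004 -0.001   0.1289] turn z deg -0.04
```

Request:
move_arm --moves "0.0005 -0.001 0.01 0 0 0 1;0 0 0.03 0 0 0 1;0 0 0.03 0 0 0 1;0 0 0.025 0 0 0 1;0 0 0.015 0 0 0 1;0 0 0.009 0 0 0 1;0 0 0.004 0 0 0 1;0 0 0.001 0 0 0 1"

```text
time: 12.23
position: [0.4318, 0.3014, 0.0647]
ee_rot: [1.0, -0.008, -0.0, 0.0]
contact_force: [0.7, -0.2, -1.7]
gripper_width: 0.0303
```

Request:
move_arm --moves "0 0 0.002 0 0 0 1;0 0 0.002 0 0 0 1;0 0 0.001 0 0 0 1;0 0 0 0 0 0 1;0 0 0 0 0 0 1;0 0 0 0 0 0 1;0 0 0 0 0 0 1;0 0 0 0 0 0 1"

```text
time: 12.9
position: [0.4318, 0.302, 0.0606]
ee_rot: [1.0, -0.008, 0.0, -0.0]
contact_force: [-0.1, -0.6, 0.5]
gripper_width: 0.0306
```

```bash
python3 - <<'E'
from fit import *
goto([.432,.301,.0605])
snap("wrist","w6")
E
```

```text
t 12.9 pos [0.4318 0.302  0.0606] yaw -0.0153 w 0.0306 F [-0.1 -0.6  0.5] q [ 0.39  0.19  1.97 -0.    0.98  1.98]
tool shift [0.0002 0.001  0.0001] turn z deg 0.04
```

View pics/w6.png

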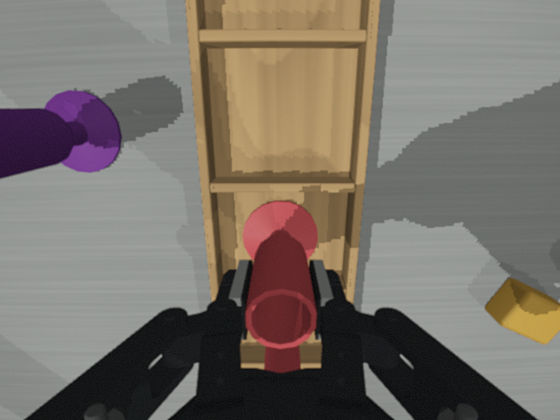

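Request:
move_arm --moves "0 0 0 0 0 0 0.4;0 0 0 0 0 0 0.1;0 0 0 0 0 0 -0.2;0 0 0 0 0 0 -0.5;0 0 0 0 0 0 -1;0 0 0 0 0 0 -1;0 0 -0.01 0 0 0 -1;0 0 -0.02 0 0 0 -1"

```text
time: 13.62
position: [0.4298, 0.3011, 0.0887]
ee_rot: [1.0, -0.008, -0.003, 0.001]
contact_force: [0.0, 0.3, -0.5]
gripper_width: 0.0855
```

Request:
move_arm --moves "0 0 -0.04 0 0 0 -1;0 0 -0.04 0 0 0 -1;0 0 -0.04 0 0 0 -1;0.025 0.0288 0 0 0 0 -1;0.025 0.0288 0 0 0 0 -1;0.025 0.0288 0 0 0 0 -1;0.025 0.0288 0 0 0 0 -1;0.025 0.0288 0 0 0 0 -1"

```text
time: 14.28
position: [0.5554, 0.1546, 0.2114]
ee_rot: [1.0, -0.008, 0.001, -0.0]
contact_force: [0.8, 0.0, -0.4]
gripper_width: 0.0857
```

Request:
move_arm --moves "0.025 0.0288 0 0 0 0 -1;0.025 0.0288 0 0 0 0 -1;0.025 0.0288 0 0 0 0 -1;0.025 0.0288 0 0 0 0 -1;0 0 0 0 0 0 -1;0 0 0 0 0 0 -1;0 0 0 0 0 0 -1;0 0 0 0 0 0 -1"

```text
time: 14.95
position: [0.652, 0.0403, 0.2106]
ee_rot: [1.0, -0.007, -0.0, -0.0]
contact_force: [1.2, 0.1, -0.6]
gripper_width: 0.0853
```

```bash
python3 - <<'E'
from fit import *
N=("wrist","top"); Z=[cam(n) for n in N]; I=[snap(n,n+"7") for n in N]; m=[redmask(i) for i in I]
x,l=fit(m[:1],lambda q:[gob("wrist",Z[0],q[0],q[1],4,.006)],[.653,.039],[.006,.006]); print(x.round(4),round(l,3))
for g,x0 in((1,[.36,.302]),(2,[.432,.302])):
    x,l=fit(m[1:],lambda q:[gob("top",Z[1],q[0],q[1],g,.006)],x0,[.006,.006]); print("placed top",g,x.round(4),round(l,3))
goto([.654,.0395,.075])
E
```

```text
[0.6562 0.0398] 0.092
placed top 1 [0.358  0.3028] 0.194
placed top 2 [0.4286 0.3035] 0.151
t 15.05 pos [0.652  0.0405 0.2106] yaw -0.0138 w 0.0852 F [-0.3 -0.7  0.6] q [-0.11  0.27  1.57  0.    1.3   1.47]
tool shift [0.002  0.001  0.1356] turn z deg 0.12
```

Request:
move_arm --moves "0.003 0.0007 0.02 0 0 0 -1;0 0 0.025 0 0 0 -1;0 0 0.025 0 0 0 -1;0 0 0.025 0 0 0 -1;0 0 0.02 0 0 0 -1;0 0 0.012 0 0 0 -1;0 0 0.0085 0 0 0 -1;0 0 0 0 0 0 -1"

```text
time: 15.72
position: [0.6545, 0.0391, 0.0733]
ee_rot: [1.0, -0.007, -0.001, -0.0]
contact_force: [0.1, -0.2, 0.1]
gripper_width: 0.0857
```

Request:
move_arm --moves "0 0 0 0 0 0 -0.5;0 0 0 0 0 0 -0.3;0 0 0 0 0 0 0;0 0 0 0 0 0 0.3;0 0 0 0 0 0 0.7;0 0 0 0 0 0 1;0 0 0 0 0 0 1;0 0 0 0 0 0 1"

```text
time: 16.38
position: [0.657, 0.0386, 0.0769]
ee_rot: [1.0, -0.008, 0.002, -0.0]
contact_force: [-1.5, 1.6, 6.5]
gripper_width: 0.0474
```

```bash
python3 - <<'E'
from fit import *
goto([.600,.298,.075])
E
```

```text
t 16.38 pos [0.657  0.0386 0.0769] yaw -0.0154 w 0.0474 F [-1.5  1.6  6.5] q [-0.11  0.43  1.63  0.    1.08  1.47]
tool shift [-0.061  -0.2584  0.0017] turn z deg 0.03
```

Request:
move_arm --moves "0 0 -0.01 0 0 0 1;0 0 -0.03 0 0 0 1;0 0 -0.04 0 0 0 1;0 0 -0.04 0 0 0 1;-0.0075 -0.0323 -0.01 0 0 0 1;-0.0075 -0.0323 0 0 0 0 1;-0.0075 -0.0323 0 0 0 0 1;-0.0075 -0.0323 0 0 0 0 1"

```text
time: 17.05
position: [0.627, 0.1691, 0.2055]
ee_rot: [1.0, -0.008, 0.0, 0.0]
contact_force: [0.9, -0.7, -1.3]
gripper_width: 0.0474
```

Request:
move_arm --moves "-0.0075 -0.0323 0 0 0 0 1;-0.0075 -0.0323 0 0 0 0 1;-0.0075 -0.0323 0 0 0 0 1;-0.0075 -0.0323 0 0 0 0 1;0 0 0 0 0 0 1;0 0 0 0 0 0 1;0 0 0 0 0 0 1;0 0 0 0 0 0 1"

```text
time: 17.72
position: [0.5999, 0.2967, 0.2047]
ee_rot: [1.0, -0.008, -0.0, 0.0]
contact_force: [0.4, 0.4, -0.7]
gripper_width: 0.0475
```

```bash
python3 - <<'E'
from fit import *
goto([.601,.298,.0769])
a=snap("wrist"); b=snap("scene")
cv2.imwrite("pics/c8.png",np.hstack([cv2.resize(a,(400,300)),cv2.resize(b,(400,300))])[...,::-1])
E
```

```text
t 17.72 pos [0.5999 0.2967 0.2047] yaw -0.0167 w 0.0475 F [ 0.4  0.4 -0.7] q [ 0.29  0.31  1.53 -0.    1.3   1.88]
tool shift [ 0.0011 -0.0014  0.1278] turn z deg -0.04
```

View pics/c8.png

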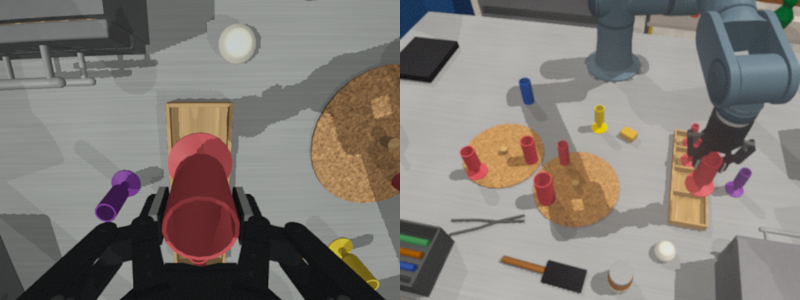

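Request:
move_arm --moves "0.001 -0.001 0.01 0 0 0 1;0 0 0.03 0 0 0 1;0 0 0.03 0 0 0 1;0 0 0.025 0 0 0 1;0 0 0.015 0 0 0 1;0 0 0.008 0 0 0 1;0 0 0.004 0 0 0 1;0 0 0.001 0 0 0 1"

```text
time: 18.48
position: [0.6011, 0.2987, 0.082]
ee_rot: [1.0, -0.008, 0.0, -0.0]
contact_force: [0.6, -0.5, -1.7]
gripper_width: 0.0472
```

Request:
move_arm --moves "0 0 0.002 0 0 0 1;0 0 0.002 0 0 0 1;0 0 0.001 0 0 0 1;0 0 0 0 0 0 1;0 0 0 0 0 0 1;0 0 0 0 0 0 1;0 0 0 0 0 0 1;0 0 0 0 0 0 1"

```text
time: 19.15
position: [0.6007, 0.2989, 0.077]
ee_rot: [1.0, -0.008, 0.0, -0.0]
contact_force: [-0.5, -0.1, -1.3]
gripper_width: 0.0472
```

```bash
python3 - <<'E'
from fit import *
goto([.601,.298,.0769])
snap("wrist","w9")
E
```

```text
t 19.15 pos [0.6007 0.2989 0.077 ] yaw -0.0154 w 0.0472 F [-0.5 -0.1 -1.3] q [0.29 0.46 1.59 0.   1.1  1.88]
tool shift [0.0003 0.0009 0.0001] turn z deg 0.03
```

View pics/w9.png

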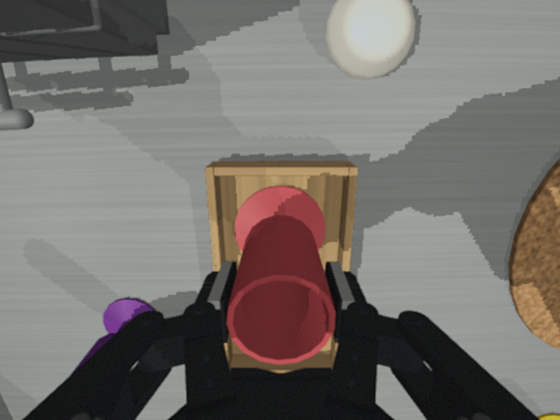

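Request:
move_arm --moves "0 0 0.001 0 0 0 1;0 0 0 0 0 0 0.2;0 0 0 0 0 0 -0.1;0 0 0 0 0 0 -0.4;0 0 0 0 0 0 -0.7;0 0 0 0 0 0 -1;0 0 0 0 0 0 -1;0 0 -0.02 0 0 0 -1"

```text
time: 19.87
position: [0.5976, 0.2978, 0.0912]
ee_rot: [1.0, -0.008, -0.004, 0.001]
contact_force: [-0.3, -0.5, -0.6]
gripper_width: 0.0853
```

Request:
move_arm --moves "0 0 -0.03 0 0 0 -1;0 0 -0.04 0 0 0 -1;0 0 -0.04 0 0 0 -1;0 0.02 -0.02 0 0 0 -1;0 0.0385 0 0 0 0 -1;0 0.0385 0 0 0 0 -1;0 0.0385 0 0 0 0 -1;0 0.0385 0 0 0 0 -1"

```text
time: 20.53
position: [0.5976, 0.1233, 0.2259]
ee_rot: [1.0, -0.007, 0.0, -0.0]
contact_force: [0.1, 0.5, -0.8]
gripper_width: 0.0854
```

Request:
move_arm --moves "0 0.0385 0 0 0 0 -1;0 0.0385 0 0 0 0 -1;0 0.0385 0 0 0 0 -1;0 0.0385 0 0 0 0 -1;0 0.0385 0 0 0 0 -1;0 0.0385 0 0 0 0 -1;0 0.0385 0 0 0 0 -1;0 0.0385 0 0 0 0 -1"

```text
time: 21.2
position: [0.5928, -0.1851, 0.2257]
ee_rot: [1.0, -0.008, 0.0, 0.0]
contact_force: [1.4, 1.1, 0.3]
gripper_width: 0.0854
```

Request:
move_arm --moves "-0.004 0.0385 0 0 0 0 -1;0 0.0385 0 0 0 0 -1;0 0.0385 0 0 0 0 -1;0 0.018 0 0 0 0 -1;0 0 0 0 0 0 -1;0 0 0 0 0 0 -1;0 0 0 0 0 0 -1;0 0 0 0 0 0 -1"

```text
time: 21.87
position: [0.5875, -0.3148, 0.2257]
ee_rot: [1.0, -0.007, -0.0, -0.0]
contact_force: [-0.3, -0.0, -0.6]
gripper_width: 0.0856
```

```bash
python3 - <<'E'
from fit import *
N=("wrist","top"); Z=[cam(n) for n in N]; I=[snap(n,n+"10") for n in N]; m=[redmask(i) for i in I]
x,l=fit(m[:1],lambda q:[gob("wrist",Z[0],q[0],q[1],3,.006)],[.588,-.318],[.006,.006]); print(x.round(4),round(l,3))
for g,x0 in((1,[.36,.302]),(2,[.432,.302]),(4,[.6,.3])):
    x,l=fit(m[1:],lambda q:[gob("top",Z[1],q[0],q[1],g,.006)],x0,[.006,.006]); print("placed top",g,x.round(4),round(l,3))
goto([.589,-.317,.067])
E
```

```text
[ 0.5899 -0.3168] 0.119
placed top 1 [0.358 0.303] 0.192
placed top 2 [0.4285 0.3035] 0.154
placed top 4 [0.5966 0.3008] 0.131
t 21.97 pos [ 0.5875 -0.315   0.2259] yaw -0.0135 w 0.0853 F [ 0.1 -0.1  0.3] q [-0.66  0.29  1.52  0.    1.34  0.92]
tool shift [0.0015 0.002  0.1589] turn z deg 0.14
```

Request:
move_arm --moves "0.0015 0.002 0.03 0 0 0 -1;0 0 0.03 0 0 0 -1;0 0 0.03 0 0 0 -1;0 0 0.025 0 0 0 -1;0 0 0.02 0 0 0 -1;0 0 0.014 0 0 0 -1;0 0 0.01 0 0 0 -1;0 0 0 0 0 0 -1"

```text
time: 22.63
position: [0.5878, -0.3173, 0.0646]
ee_rot: [1.0, -0.007, -0.001, -0.001]
contact_force: [-0.7, 0.4, 0.3]
gripper_width: 0.0855
```

Request:
move_arm --moves "0 0 0 0 0 0 -0.5;0 0 0 0 0 0 -0.2;0 0 0 0 0 0 0.1;0 0 0 0 0 0 0.4;0 0 0 0 0 0 0.8;0 0 0 0 0 0 1;0 0 0 0 0 0 1;0 0 0 0 0 0 1"

```text
time: 23.3
position: [0.5895, -0.3191, 0.0684]
ee_rot: [1.0, -0.008, 0.001, 0.001]
contact_force: [0.3, 2.3, 6.3]
gripper_width: 0.0382
```

```bash
python3 - <<'E'
from fit import *
goto([.513,.300,.067])
E
```

```text
t 23.3 pos [ 0.5895 -0.3191  0.0684] yaw -0.0154 w 0.0382 F [0.3 2.3 6.3] q [-0.66  0.47  1.59  0.    1.08  0.92]
tool shift [-8.600e-02 -6.178e-01  4.000e-04] turn z deg 0.03
```

Request:
move_arm --moves "0 0 -0.01 0 0 0 1;0 0 -0.03 0 0 0 1;0 0 -0.04 0 0 0 1;0 0 -0.04 0 0 0 1;0 0 -0.03 0 0 0 1;-0.0054 -0.02 0 0 0 0 1;-0.0054 -0.0386 0 0 0 0 1;-0.0054 -0.0386 0 0 0 0 1"

```text
time: 23.97
position: [0.5734, -0.221, 0.2175]
ee_rot: [1.0, -0.009, 0.0, 0.0]
contact_force: [0.2, 0.2, -2.1]
gripper_width: 0.0383
```

Request:
move_arm --moves "-0.0054 -0.0386 0 0 0 0 1;-0.0054 -0.0386 0 0 0 0 1;-0.0054 -0.0386 0 0 0 0 1;-0.0054 -0.0386 0 0 0 0 1;-0.0054 -0.0386 0 0 0 0 1;-0.0054 -0.0386 0 0 0 0 1;-0.0054 -0.0386 0 0 0 0 1;-0.0054 -0.0386 0 0 0 0 1"

```text
time: 24.63
position: [0.5345, 0.09, 0.2168]
ee_rot: [1.0, -0.008, -0.0, 0.0]
contact_force: [0.8, 0.2, -1.2]
gripper_width: 0.0381
```

Request:
move_arm --moves "-0.0054 -0.0386 0 0 0 0 1;-0.0054 -0.0386 0 0 0 0 1;-0.0054 -0.0386 0 0 0 0 1;-0.0054 -0.0386 0 0 0 0 1;-0.005 -0.0386 0 0 0 0 1;0 -0.0186 0 0 0 0 1;0 0 0 0 0 0 1;0 0 0 0 0 0 1"

```text
time: 25.3
position: [0.5115, 0.3008, 0.2165]
ee_rot: [1.0, -0.007, -0.0, 0.0]
contact_force: [0.0, -0.8, -1.4]
gripper_width: 0.0382
```

```bash
python3 - <<'E'
from fit import *
goto([.513,.300,.0684])
E
```

```text
t 25.3 pos [0.5115 0.3008 0.2165] yaw -0.0134 w 0.0382 F [ 0.  -0.8 -1.4] q [ 0.34  0.13  1.72 -0.    1.29  1.93]
tool shift [0.0016 0.0007 0.1481] turn z deg 0.15
```

Request:
move_arm --moves "0.0015 0.001 0.02 0 0 0 1;0 0 0.035 0 0 0 1;0 0 0.035 0 0 0 1;0 0 0.025 0 0 0 1;0 0 0.015 0 0 0 1;0 0 0.008 0 0 0 1;0 0 0.004 0 0 0 1;0 0 0.001 0 0 0 1"

```text
time: 25.97
position: [0.514, 0.2985, 0.0739]
ee_rot: [1.0, -0.008, -0.0, 0.0]
contact_force: [0.1, 0.0, -1.6]
gripper_width: 0.0384
```

Request:
move_arm --moves "0 0 0.002 0 0 0 1;0 0 0.002 0 0 0 1;0 0 0.001 0 0 0 1;0 0 0 0 0 0 1;0 0 0 0 0 0 1;0 0 0 0 0 0 1;0 0 0 0 0 0 1;0 0 0 0 0 0 1"

```text
time: 26.63
position: [0.5137, 0.2993, 0.0689]
ee_rot: [1.0, -0.008, 0.0, -0.0]
contact_force: [0.2, 0.2, -2.6]
gripper_width: 0.0382
```

```bash
python3 - <<'E'
from fit import *
goto([.513,.300,.0684])
snap("wrist","w11")
E
```

```text
t 26.63 pos [0.5137 0.2993 0.0689] yaw -0.0153 w 0.0382 F [ 0.2  0.2 -2.6] q [0.34 0.32 1.8  0.   1.03 1.92]
tool shift [-0.0007 -0.0007  0.0005] turn z deg 0.04
```

View pics/w11.png

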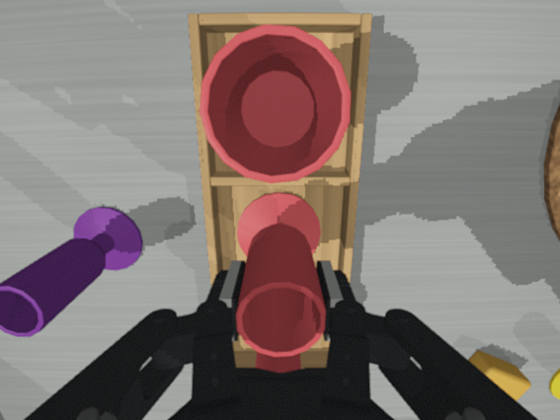

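Foot is inside bay 3, clear of the walls; lower the last millimetre, release and withdraw upward.

Request:
move_arm --moves "0 0 0.001 0 0 0 1;0 0 0 0 0 0 1;0 0 0 0 0 0 0.3;0 0 0 0 0 0 0;0 0 0 0 0 0 -0.3;0 0 0 0 0 0 -0.6;0 0 0 0 0 0 -1;0 0 0 0 0 0 -1"

```text
time: 27.35
position: [0.5136, 0.2992, 0.0677]
ee_rot: [1.0, -0.008, -0.0, 0.0]
contact_force: [0.3, -0.1, 0.6]
gripper_width: 0.0856
```

Request:
move_arm --moves "0 0 -0.01 0 0 0 -1;0 0 -0.02 0 0 0 -1;0 0 -0.04 0 0 0 -1;0 0 -0.04 0 0 0 -1;0 0 -0.04 0 0 0 -1;0 0.03 -0.02 0 0 0 -1;-0.01 0.038 0 0 0 0 -1;-0.01 0.038 0 0 0 0 -1"

```text
time: 28.02
position: [0.4929, 0.1931, 0.2412]
ee_rot: [1.0, -0.007, 0.003, -0.0]
contact_force: [1.3, 0.4, -1.2]
gripper_width: 0.0852
```

Request:
move_arm --moves "-0.01 0.038 0 0 0 0 -1;-0.01 0.038 0 0 0 0 -1;-0.01 0.038 0 0 0 0 -1;-0.01 0.038 0 0 0 0 -1;-0.01 0.038 0 0 0 0 -1;-0.01 0.038 0 0 0 0 -1;0 0 0 0 0 0 -1;0 0 0 0 0 0 -1"

```text
time: 28.68
position: [0.4283, -0.0352, 0.2386]
ee_rot: [1.0, -0.01, 0.001, 0.0]
contact_force: [0.6, -0.2, 0.5]
gripper_width: 0.0853
```

```bash
python3 - <<'E'
from fit import *
goto([.4,0,.2])
Z=cam("top"); I=snap("top"); S=snap("scene"); m=redmask(I); ms=redmask(S); Zs=cam("scene")
cx,cy,t=.4858,.3013,-.0155
for g,x0 in((1,[.36,.302]),(2,[.432,.302]),(3,[.512,.3]),(4,[.6,.3])):
    for n,M,Q in(("top",m,Z),("scene",ms,Zs)):
        x,l=fit([M],lambda q:[gob(n,Q,q[0],q[1],g,.006)],x0,[.006,.006]); d=x-[cx,cy]
        print(n,g,"carrier frame",(d[0]+d[1]*t).round(4),(d[1]-d[0]*t).round(4),round(l,3))
I0=cv2.cvtColor(cv2.imread("pics/scene0.png"),cv2.COLOR_BGR2RGB); r0=redmask(I0)
for n,(u,v) in dict(a=(203,265),b=(227,214),c=(180,210)).items():
    w=np.s_[v-25:v+25,u-18:u+18]; print("tumbler mask change",n,np.abs(r0-ms)[w].sum(),r0[w].sum())
cv2.imwrite("pics/c12.png",np.hstack([cv2.resize(I[115:285,130:350],(388,300)),cv2.resize(S,(400,300))])[...,::-1])
E
```

```text
t 28.68 pos [ 0.4283 -0.0352  0.2386] yaw -0.0201 w 0.0853 F [ 0.6 -0.2  0.5] q [-0.35 -0.31  2.09  0.    1.37  1.24]
tool shift [-0.029  -0.0347  0.0386] turn z deg -0.24
top 1 carrier frame -0.1278 -0.0003 0.194
scene 1 carrier frame -0.1256 0.0022 0.484
top 2 carrier frame -0.0573 0.0005 0.152
scene 2 carrier frame -0.0536 -0.0015 0.463
top 3 carrier frame 0.0248 0.0006 0.155
scene 3 carrier frame 0.0299 -0.003 0.369
top 4 carrier frame 0.1118 0.0012 0.128
scene 4 carrier frame 0.1111 -0.0026 0.191
tumbler mask change a 15.0 1000.0
tumbler mask change b 10.0 403.0
tumbler mask change c 22.0 642.0
```

View pics/c12.png

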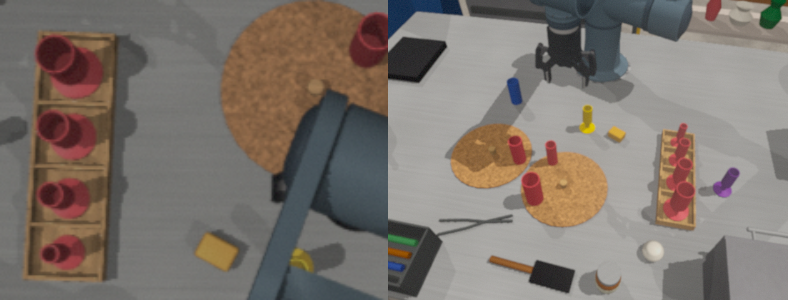

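All four goblets stand upright in their bays, the tumblers are unmoved and the gripper is clear. I'm handing the job in.

```bash
python3 -c "
from station import robot
print(robot.job_done())"
```

```text
the job is handed in; nothing more can be done
None
```

All four goblets are in the carrier, sizes in order from the shortest bay (nearest the robot) to the longest. I handed the job in at about 29 s; `job_done()` gives no verdict.

- **Placing:** I gripped each goblet by its cup and lowered it to the height it was picked up at, since the mat and the carrier floor are both 6 mm. I then released it and lifted straight off. The arm ended with open jaws, clear of everything.
- **Goblet positions:** the last top-camera fit puts every goblet within about 3.5 mm of its bay's centre along the row and 1.5 mm across. The scene camera agrees to about 5 mm along the row and 4 mm across. It has goblet_3 3.9 mm off centre along the row and the rest within 3 mm, but its fits of goblets 1–3 are poor because the cups overlap in that view.
- **Tumblers:** their outlines in the scene picture are practically the same as at the start (a few stray pixels each), so they have not been moved.
- **Size check:** my outline fit did not confirm the sizes on its own. For goblets 2, 3 and 4 the next smaller model fitted slightly better. I went by relative size instead, and the gripper's readings of 22, 30, 38 and 47 mm agree with the 24, 32, 40 and 48 mm cups.

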